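# Drop-front spice cabinet: draw both supports, then lower the flap

## Robot

A 6-joint arm with a two-finger parallel gripper is mounted at the origin on the work surface. World frame = base frame: x ahead of the robot, y to its left, z up, the work surface at z = 0. Lengths are in mm, angles in rad, forces in N, time in s.
With the tool pointing down it reaches from about 350 to 775 mm from the base axis. Payload 7.3 kg.
Tool frame: the origin (TCP) lies on the centre line of the jaws, within the pads' length; the fingertips stand 17 mm ahead of it and the grasp point (between the pads) lies 2 mm behind it; z points along the fingers, y is the line along which they close (so a half turn about z gives the same grasp; the last joint's range is limited). The gripper opens to 92 mm and grips with 3 to 60 N. Pads are 19 mm wide; open, the fingers measure 130 mm over their backs; the gripper's body (75 mm by 190 mm) begins 47 mm behind the grasp point.
Start: joints at [1.145, 0.342, 1.524, -0, 1.275, -0.146], TCP at [144.97, 504.606, 243.741] pointing down, gripper open.
Joint ranges: [-2.53, 2.53], [-0.77, 2.02], [0.04, 2.7], [-1, 4.14], [0.28, 2.66], [-3.11, 3.11]. Speed limits (rad/s): [2.57, 2.57, 3.14, 3.14, 3.14, 3.14].

## Interface

Orientations are given as [roll, pitch, yaw] about the fixed x, y, z axes, in that order (R = Rz(yaw) Ry(pitch) Rx(roll)).
In Python, from plant import bot gives the robot as it stands. The module is installed in compiled form; this text tells all that it offers.
- The arm moves only by the shell command python3 -m pendant 'ROWS'. ROWS is JSON, a list of rows, each a list of 3 entries, a list of its own where there are three numbers: the shift along the world's x, y, z as a fraction of full scale, then the turn, a rotation vector about the world's x, y, z as a fraction of full scale, then the opening, from -1 (shut) to 1 (fully open), so that 0 is half open. In form: [[[tx, ty, tz], [rx, ry, rz], claw], ...]. A call has exactly 10 rows; each row shifts and turns the commanded pose from where the row before left it; what a row does not reach is not made up. Full scale, the value 1, is 30 mm for a shift and 0.12 rad for a turn. A row lasts 1/12 s, in which the tool goes at most 41.7 mm and 7.16 degrees, less where a joint would pass 70% of its speed; a pose out of reach is approached as far as the arm can. A call with a number of a shift or a turn outside -1 to 1 is refused whole. A call with a gripper value outside its range is refused whole. The fingers move at their own pace and stop on an object; the grip force is fixed at half the most. Time passes only in rows, so rows that do not move let the fingers close, or fill a call up. It gives the time, the measured TCP pose, the force, the opening and the grip force at its end, in the units of the state.
- bot.get_obs(): the state, without advancing time (a new reading comes with each control period).
- bot.capture(name): name is "side" or "top" or "wrist"; returns the picture (420x560x3 uint8, blue, green, red); there is no depth.
- bot.camera_params(name): a dict with "fovy" (degrees; the focal length in pixels is half the picture's height over the tangent of half this angle, whatever the lens; pixels are square), "cx", "cy" (the principal point, pixels), "camera_from_world" (4x4, takes a point from world to camera coordinates). Camera axes: x right, y down, z forward; pixel columns grow to the right and rows downward; lengths in mm; the calibration is good to about 2 mm. A picture is of the moment at which its call begins: read the wrist's pose just before it. camera_params takes no time and is no camera call; for the wrist camera it gives the pose at the moment of the call.
- bot.close_job(): hands the job in; it is judged then, once.
The state is a dict: "time": time; "joint_positions": joint angles; "dq": joint speeds; "tau": joint torques, N m; "tool_pos": TCP position; "tcp_rot": TCP orientation; "contact_force": force on the tool from outside, world axes, zero at the start; "moment": the same for the moment, N m; "grip_width": finger opening in mm; "finger_force": force on a finger pad.
Only numpy, scipy, OpenCV 4.12 (cv2) and the standard library are available. Lean on these libraries where they do the work, as an engineer would, in place of code of your own. Each camera call takes 0.05 s, during which the arm holds its last target. There are 200 camera calls.

## Task

Open the little drop-front cabinet into a ledge: first pull both slide-out wooden supports fully out by their knobs while the flap is still up, then take the flap by the knob on its top edge and lower it gently, without letting it drop, until it lies level on both supports. Let go, and leave the things standing around and inside the cabinet where they are.

Things in the scene. Friction and masses are not known exactly. Their poses are not given: they have to be found in the camera images.
- cabinet: Fixed grey melamine cabinet, 300 wide, 200 deep, a plinth 85 high with an open-fronted compartment with a glass top and back above it (top at 195 high). Origin on the worktop under the middle of the flap's hinge line, at the plinth's front face; x points into the cabinet (away from the robot at yaw 0, its yaw is within 0.25 rad), y to the left along the front, z up.
- flap_hinge (a point): Middle of the flap's hinge line, on the plinth's front upper edge, 85 above the worktop; the hinge axis runs along the cabinet's y. Axes as the cabinet's.
- knob_left (a point): Centre of the knob head on the left (+y) support: a steel cylinder 24 in diameter and 22 long along the cabinet's x, on a 12 thick neck, 48 in front of the support's end and 52 above the worktop. Easily pinched from above across the cabinet's y, 115 to the left of the cabinet's middle. Moves with the support; axes as the cabinet's.
- knob_right (a point): The same knob on the right (-y) support, 115 to the right of the cabinet's middle.
- support_left (a joint): How far the left support is drawn out towards the robot, m: 0 home, 0.085 fully out at its stop. Wooden bar 20 wide, 40 high, its top level with the hinge (85 above the worktop). Slides along the cabinet's -x with about 2 N of friction and stays where it is left; starts 0 to 0.015.
- support_right (a joint): The same for the right support.
- flap_knob (a point): Centre of the knob head on the middle of the flap's free edge: a steel cylinder 24 in diameter and 22 long, its axis in the plane of the flap, 160 from the hinge line and 25 beyond the flap's edge, 6 behind the flap's outer face. Its z points from the hinge to the knob, its y is the cabinet's y. Pinched across the cabinet's y it can pivot between the fingers while the flap swings. At rest up it is about 235 above the worktop, when level 91.
- flap (a joint): Angle of the flap (grey melamine frame with a glass pane, 290 wide, 135 long, 12 thick, 0.4 kg), rad: 0 is up, leaning 0.314 back from the vertical; it grows as the flap swings up over the vertical (at 0.314) and down towards the robot; 1.885 is level, lying on the drawn supports. Without supports it sags to 2.135. Let go beyond the vertical it falls freely and hits at more than 3.5 rad/s; let go before it, it falls shut.
- katori: Bystander: empty steel bowl, 80 across, 36 high, standing inside the cabinet. Origin: centre of its underside.
- spice_box: Bystander: yellow plastic box 70 x 85 x 55 high, inside the cabinet. Origin: centre of its underside.
- weight: Bystander: aluminium whistle weight, 30 across, 38 high, on the worktop in front of the cabinet between the supports; it has room below the lowered flap. Origin: centre of its underside.
- gasket_big: Bystander: black rubber ring, 200 across, 12 high, on the worktop to the right. Origin: centre of its underside.
- gasket_small: Bystander: black rubber ring, 168 across, 12 high, lying inside the big one. Origin: centre of its underside.
- cooker_lid: Bystander: steel cooker lid with a knob, 204 across, 53 high, on the worktop to the left. Origin: centre of its underside.
- tumbler: Bystander: steel tumbler, 72 across, 95 high, on the worktop to the left of the cabinet. Origin: centre of its underside.

How it is judged (in metres and radians):
On the way:
1. both supports fully out while the flap is still up (value of joint each of support_left, support_right above 0.075 m and value of joint flap below 0.5 rad), for 0.2 s.
At the end, for the whole second after the job is handed in: Both supports are at least 75 of their 85 mm out, and the flap lies at rest on them, level within about 0.07 rad (joint between 1.80 and 1.95) (value of joint each of support_left, support_right above 0.075 m and value of joint flap between 1.8 and 1.95 rad and velocity of joint flap below 0.1 rad/s); the robot touches nothing.
It fails at once if the flap is swung open (more than 0.6 rad) while a support is less than 70 mm out (value of joint flap above 0.6 rad and value of joint any of support_left, support_right below 0.07 m).
It fails at once if the flap drops or is slammed (faster than 3.5 rad/s) (velocity of joint flap above 3.5 rad/s).
It fails at once if a bystander is moved more than 40 mm or tipped over (distance of any of katori, spice_box, weight, gasket_big, gasket_small, cooker_lid, tumbler from where it was at the start of the episode above 0.04 m or angle between any of katori, spice_box, weight, gasket_big, gasket_small, cooker_lid, tumbler's own z axis and vertical above 0.5 rad).
It also fails if it takes over 54 s, if anything falls off the work surface, if the arm or the gripper's body presses on something with over 40 N, if the wrist force passes 120 N, or if a joint passes its speed limit or range.

## Working session

There is one attempt and no reset: what is moved stays moved. The work goes in short steps, Python scripts to look and compute and a shell command to move; the robot and the scene stay as the last step left them, time stands still between calls to the robot, and variables do not carry over. Pictures are saved under pics/ and viewed, at most 10 in all, crops included, and the job is handed in when it is done.

```bash
mkdir -p pics
python3 - <<'E'
from plant import bot
import cv2,numpy as np
for n in("side","top"):
    im=bot.capture(n);cv2.imwrite(f"pics/{n}0.png",im)
    p=bot.camera_params(n);print(n,p["fovy"],p["cx"],p["cy"],np.round(p["camera_from_world"],3).tolist())
o=bot.get_obs();print(o["time"],o["tool_pos"],o["tcp_rot"],o["grip_width"])
E
```

```text
side 57.58901454601385 280.5923301844387 213.6086397146388 [[0.859, -0.512, 0.025, -490.003], [-0.25, -0.46, -0.852, 256.028], [0.448, 0.725, -0.523, 899.998], [0.0, 0.0, 0.0, 1.0]]
top 50.0167615345077 279.5946308097867 206.21354486075182 [[0.019, -1.0, -0.003, 0.37], [-0.986, -0.018, -0.167, 595.288], [0.167, 0.007, -0.986, 1511.691], [0.0, 0.0, 0.0, 1.0]]
0.1 [144.83567613 504.29412485 243.14897981] [-3.14033143e+00 -1.72182294e-04  2.86181663e+00] 91.78052773440558
```

View pics/side0.png

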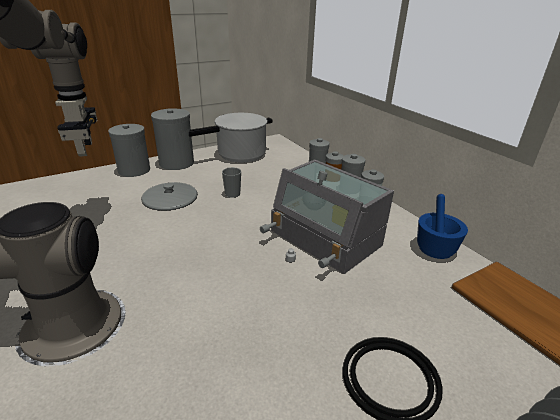

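View pics/top0.png

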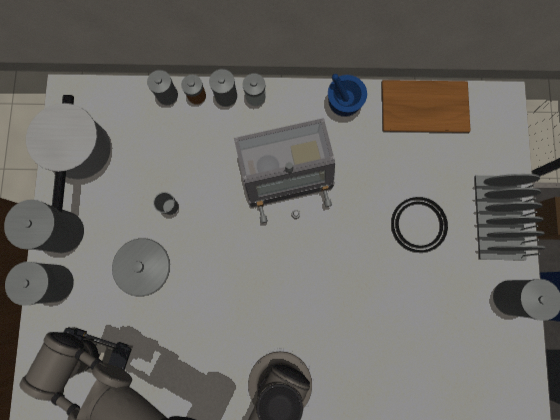

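The pictures show the cabinet at about side (330,215) and top (287,165). The knobs are near side (265,228) and (326,263), and top (263,215) and (327,200). Next I'll enlarge them.

Run:
```python
import cv2,numpy as np
a=cv2.imread("pics/side0.png")[160:280,255:355];b=cv2.imread("pics/top0.png")[120:240,235:335]
f=lambda i:cv2.convertScaleAbs(cv2.resize(i,None,fx=4,fy=4,interpolation=cv2.INTER_CUBIC),alpha=1.3)
cv2.imwrite("pics/crop0.png",np.hstack([f(a),f(b)]))
```

```text
(no output)
```

View pics/crop0.png

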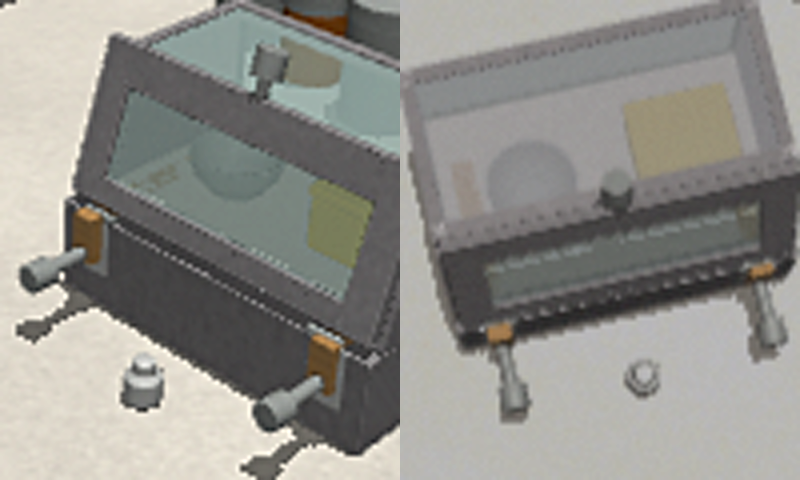

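The crops show the heads clearly. In the crop, the side view has them at (39,272), (273,411) and the flap knob at (268,63). The top view has them at (514,398), (772,330) and (616,190). I'll triangulate these, then refine with the wrist camera.

```bash
cat > h.py <<'E'
import numpy as np
def ray(p,uv):
    f=210/np.tan(np.radians(p["fovy"])/2);T=np.array(p["camera_from_world"])
    d=T[:3,:3].T@np.array([(uv[0]-p["cx"])/f,(uv[1]-p["cy"])/f,1]);return -T[:3,:3].T@T[:3,3],d/np.linalg.norm(d)
def tri(rs):
    A=sum(np.eye(3)-np.outer(d,d) for o,d in rs);b=sum((np.eye(3)-np.outer(d,d))@o for o,d in rs)
    x=np.linalg.solve(A,b);return x,[np.linalg.norm((np.eye(3)-np.outer(d,d))@(x-o)) for o,d in rs]
E
python3 - <<'E'
from plant import bot;from h import *
S,T=bot.camera_params("side"),bot.camera_params("top")
X=[]
for n,a,b in(("L",(39,272),(514,398)),("R",(273,411),(772,330)),("F",(268,63),(616,190))):
    ua=[(a[0]+.5)/4-.5+255,(a[1]+.5)/4-.5+160];ub=[(b[0]-400+.5)/4-.5+235,(b[1]+.5)/4-.5+120]
    x,e=tri([ray(S,ua),ray(T,ub)]);X.append(x);print(n,x.round(1),np.round(e,1))
d=X[0]-X[1];print(np.linalg.norm(d),np.arctan2(-d[0],d[1]))
w=bot.camera_params("wrist");T=np.array(w["camera_from_world"]);print(w["fovy"],-T[:3,:3].T@T[:3,3],T[:3,:3].round(2).tolist())
E
```

```text
L [549.8  66.8  52.8] [1.3 1.3]
R [ 611.8 -154.6   49.7] [1.1 1.1]
F [688.1 -15.8 233.4] [0.6 0.6]
229.93317366811348 0.27307049954596996
66.960371732505 [ 82.19429234 521.75618888 383.75802016] [[0.27, 0.96, -0.0], [0.93, -0.27, 0.24], [0.23, -0.07, -0.97]]
```

The heights (52.8, 49.7 and 233.4) and the 230 spacing match the text. From this, the yaw is about 0.25 and the hinge is at about (635,-29). The left support is about 10 mm out and the right about 5 mm. Next I'll move above the left knob.

```bash
for i in 1; do :; done
python3 -m pendant '[[[0.67,-0.73,0],[0,0,0.44],0.5],[[0.67,-0.73,0],[0,0,0.44],0.5],[[0.67,-0.73,0],[0,0,0.44],0.5],[[0.67,-0.73,0],[0,0,0.44],0.5],[[0.67,-0.73,0],[0,0,0.44],0.5],[[0.67,-0.73,0],[0,0,0.44],0.5],[[0.67,-0.73,0],[0,0,0.44],0.5],[[0.67,-0.73,0],[0,0,0.44],0.5],[[0.67,-0.73,0],[0,0,0.44],0.5],[[0.67,-0.73,0],[0,0,0.44],0.5]]'
python3 -m pendant '[[[0.67,-0.73,0],[0,0,0],0.5],[[0.67,-0.73,0],[0,0,0],0.5],[[0.67,-0.73,0],[0,0,0],0.5],[[0.67,-0.73,0],[0,0,0],0.5],[[0.67,-0.73,0],[0,0,0],0.5],[[0.67,-0.73,0],[0,0,0],0.5],[[0.67,-0.73,0],[0,0,0],0.5],[[0.67,-0.73,0],[0,0,0],0.5],[[0.4,-0.4,0],[0,0,0],0.5],[[0,0,0],[0,0,0],0.5]]'
python3 - <<'E'
from plant import bot;from h import *;import cv2
o=bot.get_obs();w=bot.camera_params("wrist");cv2.imwrite("pics/w1.png",bot.capture("wrist"))
print(o["time"],o["tool_pos"],o["tcp_rot"],o["grip_width"])
f=210/np.tan(np.radians(w["fovy"])/2);T=np.array(w["camera_from_world"])
for x in((549.8,66.8,52.8),(611.8,-154.6,49.7),(688.1,-15.8,233.4)):
    c=T[:3,:3]@x+T[:3,3];print(f*c[:2]/c[2]+[w["cx"],w["cy"]])
E
```

```text
time: 0.93
tool_pos: [346.5, 284.3, 243.5]
tcp_rot: [-3.142, -0.001, -2.891]
contact_force: [0.8, 0.5, 0.2]
grip_width: 68.8
finger_force: 0.0
time: 1.77
tool_pos: [520.7, 95.8, 243.0]
tcp_rot: [-3.141, -0.0, -2.897]
contact_force: [-0.7, -0.4, -0.3]
grip_width: 69.1
finger_force: 0.0
1.7667 [520.66044589  95.79037947 243.01105804] [-3.14086948e+00 -1.95387298e-04 -2.89665186e+00] 69.1293233045582
[247.78185511 212.31437616]
[ 37.7533928  216.94005996]
[ 37.76352558 466.56892599]
```

View pics/w1.png

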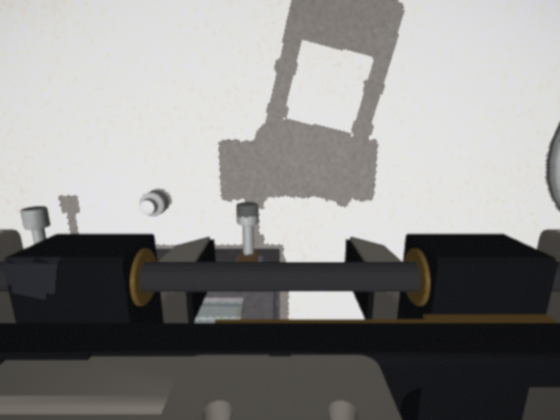

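The left head at (247,212) and the right at (36,217) are where the triangulation predicted, and the neck runs along the image vertical, so the yaw is right. I'll descend and close.

```bash
python3 -m pendant '[[[0.97,-0.97,0],[0,0,0],0.4],[[0,0,-0.8],[0,0,0],0.4],[[0,0,-0.8],[0,0,0],0.4],[[0,0,-0.8],[0,0,0],0.4],[[0,0,-0.8],[0,0,0],0.4],[[0,0,-0.8],[0,0,0],0.4],[[0,0,-0.8],[0,0,0],0.4],[[0,0,-0.8],[0,0,0],0.4],[[0,0,-0.8],[0,0,0],0.4],[[0,0,0],[0,0,0],0.4]]'
python3 -m pendant '[[[0,0,0],[0,0,0],-1],[[0,0,0],[0,0,0],-1],[[0,0,0],[0,0,0],-1],[[0,0,0],[0,0,0],-1],[[0,0,0],[0,0,0],-1],[[0,0,0],[0,0,0],-1],[[0,0,0],[0,0,0],-1],[[0,0,0],[0,0,0],-1],[[0,0,0],[0,0,0],-1],[[0,0,0],[0,0,0],-1]]'
```

```text
time: 2.65
tool_pos: [544.1, 70.4, 47.6]
tcp_rot: [3.139, -0.009, -2.892]
contact_force: [-1.5, -0.7, 0.5]
grip_width: 64.1
finger_force: 0.0
time: 3.48
tool_pos: [549.3, 66.6, 52.6]
tcp_rot: [-3.137, 0.002, -2.893]
contact_force: [1.3, -12.3, 2.1]
grip_width: 23.3
finger_force: 30.0
```

Gripped at 23.3 mm, so I'll pull the left support out.

```bash
python3 -m pendant '[[[-0.28,-0.07,0],[0,0,0],-1],[[-0.28,-0.07,0],[0,0,0],-1],[[-0.28,-0.07,0],[0,0,0],-1],[[-0.28,-0.07,0],[0,0,0],-1],[[-0.28,-0.07,0],[0,0,0],-1],[[-0.28,-0.07,0],[0,0,0],-1],[[-0.28,-0.07,0],[0,0,0],-1],[[-0.28,-0.07,0],[0,0,0],-1],[[-0.28,-0.07,0],[0,0,0],-1],[[0,0,0],[0,0,0],-1]]'
```

```text
time: 4.32
tool_pos: [476.9, 48.4, 53.1]
tcp_rot: [-3.137, 0.011, -2.894]
contact_force: [12.9, -9.8, -9.5]
grip_width: 22.9
finger_force: 30.0
```

```bash
python3 -m pendant '[[[-0.13,-0.03,0],[0,0,0],-1],[[0,0,0],[0,0,0],-1],[[0,0,0],[0,0,0],-1],[[0,0,0],[0,0,0],-1],[[0,0,0],[0,0,0],-1],[[0,0,0],[0,0,0],0.4],[[0,0,0],[0,0,0],0.4],[[0,0,0],[0,0,0],0.4],[[0,0,0],[0,0,0],0.4],[[0,0,0],[0,0,0],0.4]]'
python3 - <<'E'
from plant import bot;from h import *;import cv2
o=bot.get_obs();print(o["tool_pos"],o["grip_width"],o["contact_force"])
cv2.imwrite("pics/s2.png",bot.capture("side"))
E
```

```text
time: 5.15
tool_pos: [467.9, 49.6, 51.7]
tcp_rot: [3.141, -0.001, -2.893]
contact_force: [-0.1, -0.4, 0.6]
grip_width: 52.0
finger_force: 0.0
[467.88936827  49.62590233  51.72580608] 52.04370096465804 [-0.10468586 -0.3885221   0.63447448]
```

```bash
python3 -m pendant '[[[0,0,0.7],[0,0,0],0.4],[[0,0,0.7],[0,0,0],0.4],[[0,0,0.6],[0,0,0],0.4],[[0.6,-0.85,0],[0,0,0],0.4],[[0.6,-0.85,0],[0,0,0],0.4],[[0.6,-0.85,0],[0,0,0],0.4],[[0.6,-0.85,0],[0,0,0],0.4],[[0.6,-0.85,0],[0,0,0],0.4],[[0.6,-0.85,0],[0,0,0],0.4],[[0.6,-0.85,0],[0,0,0],0.4]]'
python3 -m pendant '[[[0.6,-0.85,0],[0,0,0],0.4],[[0,0,0],[0,0,0],0.4],[[0,0,-0.5],[0,0,0],0.4],[[0,0,-0.5],[0,0,0],0.4],[[0,0,-0.5],[0,0,0],0.4],[[0,0,-0.5],[0,0,0],0.4],[[0,0,0],[0,0,0],0.4],[[0,0,0],[0,0,0],0.4],[[0,0,0],[0,0,0],0.4],[[0,0,0],[0,0,0],0.4]]'
python3 - <<'E'
from plant import bot;import cv2
cv2.imwrite("pics/w3.png",bot.capture("wrist"))
a=cv2.imread("pics/s2.png")[160:280,230:370];cv2.imwrite("pics/s2c.png",cv2.resize(a,None,fx=4,fy=4))
E
```

```text
time: 6.03
tool_pos: [594.8, -130.2, 111.6]
tcp_rot: [3.141, -0.0, -2.893]
contact_force: [0.2, 0.2, -1.0]
grip_width: 64.5
finger_force: 0.0
time: 6.87
tool_pos: [613.0, -154.5, 53.0]
tcp_rot: [-3.141, 0.002, -2.893]
contact_force: [1.1, 0.1, 0.2]
grip_width: 64.4
finger_force: 0.0
```

View pics/s2c.png

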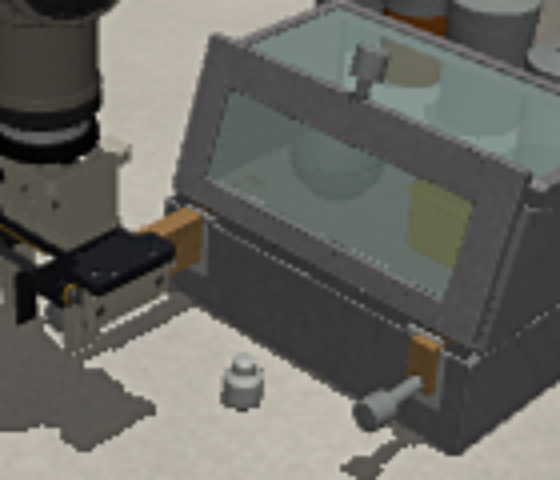

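The left support has come out, and its orange bar extends at crop (180,235). The flap is still up. Now I'll grip the right knob and pull it about 80 mm.

```bash
python3 -m pendant '[[[0,0,0],[0,0,0],-1],[[0,0,0],[0,0,0],-1],[[0,0,0],[0,0,0],-1],[[0,0,0],[0,0,0],-1],[[0,0,0],[0,0,0],-1],[[0,0,0],[0,0,0],-1],[[0,0,0],[0,0,0],-1],[[0,0,0],[0,0,0],-1],[[0,0,0],[0,0,0],-1],[[0,0,0],[0,0,0],-1]]'
python3 -m pendant '[[[-0.28,-0.07,0],[0,0,0],-1],[[-0.28,-0.07,0],[0,0,0],-1],[[-0.28,-0.07,0],[0,0,0],-1],[[-0.28,-0.07,0],[0,0,0],-1],[[-0.28,-0.07,0],[0,0,0],-1],[[-0.28,-0.07,0],[0,0,0],-1],[[-0.28,-0.07,0],[0,0,0],-1],[[-0.28,-0.07,0],[0,0,0],-1],[[-0.28,-0.08,0],[0,0,0],-1],[[-0.1,-0.03,0],[0,0,0],-1]]'
```

```text
time: 7.75
tool_pos: [612.5, -154.9, 51.7]
tcp_rot: [-3.141, 0.0, -2.894]
contact_force: [0.9, -2.6, -0.9]
grip_width: 22.9
finger_force: 30.0
time: 8.58
tool_pos: [535.7, -174.2, 52.0]
tcp_rot: [-3.14, 0.008, -2.896]
contact_force: [23.8, 8.9, -16.5]
grip_width: 23.1
finger_force: 30.0
```

It moved 79 mm and is now against its stop at 24 N. I'll release, rise and look.

```bash
python3 -m pendant '[[[0,0,0],[0,0,0],0.4],[[0,0,0],[0,0,0],0.4],[[0,0,0],[0,0,0],0.4],[[0,0,0],[0,0,0],0.4],[[0,0,0.9],[0,0,0],0.4],[[0,0,0.9],[0,0,0],0.4],[[0,0,0.9],[0,0,0],0.4],[[0,0,0.9],[0,0,0],0.4],[[0,0,0.9],[0,0,0],0.4],[[0,0,0.9],[0,0,0],0.4]]'
python3 -m pendant '[[[0,0,0.9],[0,0,0],0.4],[[0,0,0.9],[0,0,0],0.4],[[0,0,0.5],[0,0,0],0.4],[[0,0,0],[0,0,0],0.4],[[0,0,0],[0,0,0],0.4],[[0,0,0],[0,0,0],0.4],[[0,0,0],[0,0,0],0.4],[[0,0,0],[0,0,0],0.4],[[0,0,0],[0,0,0],0.4],[[0,0,0],[0,0,0],0.4]]'
python3 - <<'E'
from plant import bot;import cv2,numpy as np
f=lambda i:cv2.convertScaleAbs(cv2.resize(i,None,fx=4,fy=4,interpolation=cv2.INTER_CUBIC),alpha=1.3)
s=bot.capture("side");t=bot.capture("top");cv2.imwrite("pics/side4.png",s);cv2.imwrite("pics/top4.png",t)
cv2.imwrite("pics/c4.png",np.hstack([f(s[160:290,255:355]),f(t[120:250,235:335])]))
E
```

```text
time: 9.42
tool_pos: [533.0, -174.3, 215.0]
tcp_rot: [3.141, -0.001, -2.893]
contact_force: [-0.2, -0.1, -0.6]
grip_width: 64.0
finger_force: 0.0
time: 10.25
tool_pos: [533.6, -174.5, 282.1]
tcp_rot: [3.141, -0.001, -2.893]
contact_force: [-0.7, -0.0, -0.2]
grip_width: 64.5
finger_force: 0.0
```

View pics/c4.png

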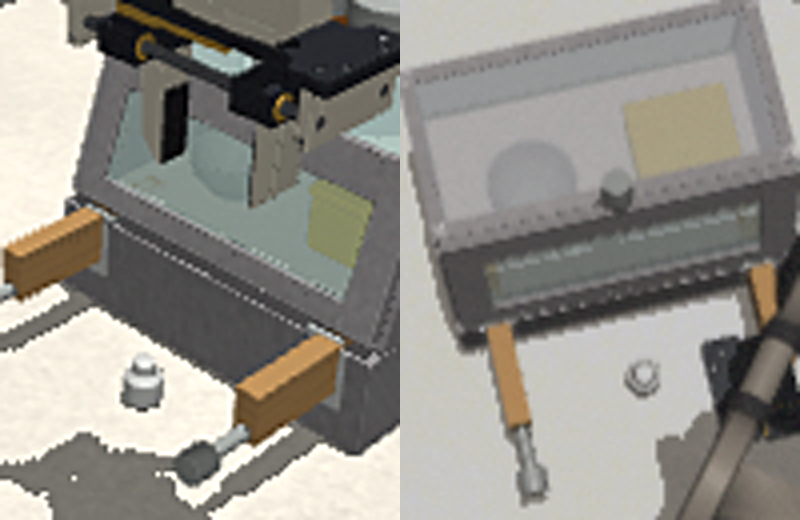

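Both bars are out by about 85 mm: the crops show the side-view bars at (50,250) and (290,390), and the top-view bar at (510,375). The flap is still up. Next is the flap knob.

```bash
python3 -m pendant '[[[0.51,0.53,0.2],[0,0,0],0.4],[[0.51,0.53,0.2],[0,0,0],0.4],[[0.52,0.53,0],[0,0,0],0.4],[[0.52,0.53,0],[0,0,0],0.4],[[0.52,0.53,0],[0,0,0],0.4],[[0.52,0.53,0],[0,0,0],0.4],[[0.52,0.53,0],[0,0,0],0.4],[[0.52,0.53,0],[0,0,0],0.4],[[0.52,0.53,0],[0,0,0],0.4],[[0.52,0.53,0],[0,0,0],0.4]]'
python3 -m pendant '[[[0,0,0],[0,0,0],0.4],[[0,0,0],[0,0,0],0.4],[[0,0,-0.4],[0,0,0],0.4],[[0,0,-0.4],[0,0,0],0.4],[[0,0,-0.4],[0,0,0],0.4],[[0,0,-0.4],[0,0,0],0.4],[[0,0,-0.2],[0,0,0],0.4],[[0,0,0],[0,0,0],0.4],[[0,0,0],[0,0,0],0.4],[[0,0,0],[0,0,0],0.4]]'
```

```text
time: 11.18
tool_pos: [689.8, -14.7, 294.5]
tcp_rot: [3.141, -0.0, -2.893]
contact_force: [-0.4, 0.3, 0.9]
grip_width: 64.1
finger_force: 0.0
time: 12.02
tool_pos: [689.3, -16.0, 241.9]
tcp_rot: [-3.141, 0.001, -2.894]
contact_force: [0.1, 0.7, 0.7]
grip_width: 64.3
finger_force: 0.0
```

```bash
python3 -m pendant '[[[0,0,-0.2],[0,0,0],0.4],[[0,0,0],[0,0,0],-1],[[0,0,0],[0,0,0],-1],[[0,0,0],[0,0,0],-1],[[0,0,0],[0,0,0],-1],[[0,0,0],[0,0,0],-1],[[0,0,0],[0,0,0],-1],[[0,0,0],[0,0,0],-1],[[0,0,0],[0,0,0],-1],[[0,0,0],[0,0,0],-1]]'
python3 - <<'E'
import numpy as np
th=np.linspace(0,1.885,41);p=th-.3142;x=-160*np.sin(p)+6*np.cos(p);z=160*np.cos(p)+6*np.sin(p)
d=np.c_[np.diff(x)*.9689,np.diff(x)*.2474,np.diff(z)]/30
for i in range(0,40,5):print(i,d[i:i+5].mean(0).round(3))
print(np.c_[x,z][::10]-[x[0],z[0]])
E
```

```text
time: 12.85
tool_pos: [689.6, -17.0, 234.8]
tcp_rot: [-3.139, 0.001, -2.894]
contact_force: [1.1, -4.8, -1.4]
grip_width: 22.9
finger_force: 30.0
0 [-0.237 -0.06   0.058]
5 [-0.243 -0.062 -0.   ]
10 [-0.236 -0.06  -0.059]
15 [-0.216 -0.055 -0.114]
20 [-0.185 -0.047 -0.163]
25 [-0.143 -0.036 -0.203]
30 [-0.093 -0.024 -0.232]
35 [-0.038 -0.01  -0.248]
[[   0.            0.        ]
 [ -74.25385486    8.65661326]
 [-144.34425554  -17.34161067]
 [-194.99170272  -72.32713612]
 [-215.15520322 -144.31328175]]
```

```bash
python3 -m pendant '[[[-0.235,-0.06,0.07],[0,0,0],-1],[[-0.235,-0.06,0.07],[0,0,0],-1],[[-0.237,-0.06,0.058],[0,0,0],-1],[[-0.24,-0.06,0.047],[0,0,0],-1],[[-0.24,-0.06,0.035],[0,0,0],-1],[[-0.243,-0.062,0.023],[0,0,0],-1],[[-0.243,-0.062,0.012],[0,0,0],-1],[[-0.243,-0.062,0],[0,0,0],-1],[[-0.243,-0.062,-0.012],[0,0,0],-1],[[-0.243,-0.062,-0.023],[0,0,0],-1]]'
```

```text
time: 13.68
tool_pos: [617.8, -35.0, 243.9]
tcp_rot: [-3.139, 0.003, -2.894]
contact_force: [3.8, -4.1, -0.4]
grip_width: 23.0
finger_force: 30.0
```

Low forces and it's on the arc, so I'll continue.

```bash
python3 -m pendant '[[[-0.24,-0.06,-0.036],[0,0,0],-1],[[-0.24,-0.06,-0.047],[0,0,0],-1],[[-0.236,-0.06,-0.059],[0,0,0],-1],[[-0.234,-0.06,-0.07],[0,0,0],-1],[[-0.23,-0.06,-0.081],[0,0,0],-1],[[-0.225,-0.058,-0.092],[0,0,0],-1],[[-0.22,-0.056,-0.103],[0,0,0],-1],[[-0.216,-0.055,-0.114],[0,0,0],-1],[[-0.211,-0.053,-0.124],[0,0,0],-1],[[-0.205,-0.052,-0.135],[0,0,0],-1]]'
```

```text
time: 14.52
tool_pos: [549.2, -52.1, 218.4]
tcp_rot: [-3.139, 0.002, -2.894]
contact_force: [-1.2, -5.6, 6.2]
grip_width: 23.1
finger_force: 30.0
```

```bash
python3 -m pendant '[[[-0.2,-0.051,-0.145],[0,0,0],-1],[[-0.193,-0.049,-0.154],[0,0,0],-1],[[-0.185,-0.047,-0.163],[0,0,0],-1],[[-0.177,-0.045,-0.172],[0,0,0],-1],[[-0.169,-0.043,-0.181],[0,0,0],-1],[[-0.161,-0.041,-0.188],[0,0,0],-1],[[-0.152,-0.039,-0.196],[0,0,0],-1],[[-0.143,-0.036,-0.203],[0,0,0],-1],[[-0.133,-0.034,-0.21],[0,0,0],-1],[[-0.123,-0.031,-0.216],[0,0,0],-1]]'
```

```text
time: 15.35
tool_pos: [499.3, -64.6, 162.6]
tcp_rot: [-3.14, -0.001, -2.893]
contact_force: [-3.1, -7.7, 2.1]
grip_width: 23.3
finger_force: 30.0
```

```bash
python3 -m pendant '[[[-0.113,-0.029,-0.222],[0,0,0],-1],[[-0.103,-0.026,-0.227],[0,0,0],-1],[[-0.093,-0.024,-0.232],[0,0,0],-1],[[-0.082,-0.021,-0.236],[0,0,0],-1],[[-0.071,-0.018,-0.239],[0,0,0],-1],[[-0.06,-0.016,-0.243],[0,0,0],-1],[[-0.049,-0.013,-0.246],[0,0,0],-1],[[-0.038,-0.01,-0.23],[0,0,0],-1],[[-0.027,-0.007,-0.2],[0,0,0],-1],[[0,0,0],[0,0,0],-1]]'
python3 - <<'E'
from plant import bot;import cv2,numpy as np
f=lambda i:cv2.convertScaleAbs(cv2.resize(i,None,fx=4,fy=4,interpolation=cv2.INTER_CUBIC),alpha=1.3)
s=bot.capture("side");cv2.imwrite("pics/c5.png",f(s[160:300,210:400]))
E
```

```text
time: 16.18
tool_pos: [480.2, -69.4, 99.3]
tcp_rot: [-3.141, -0.002, -2.893]
contact_force: [-2.3, -7.5, -1.0]
grip_width: 22.8
finger_force: 30.0
```

View pics/c5.png

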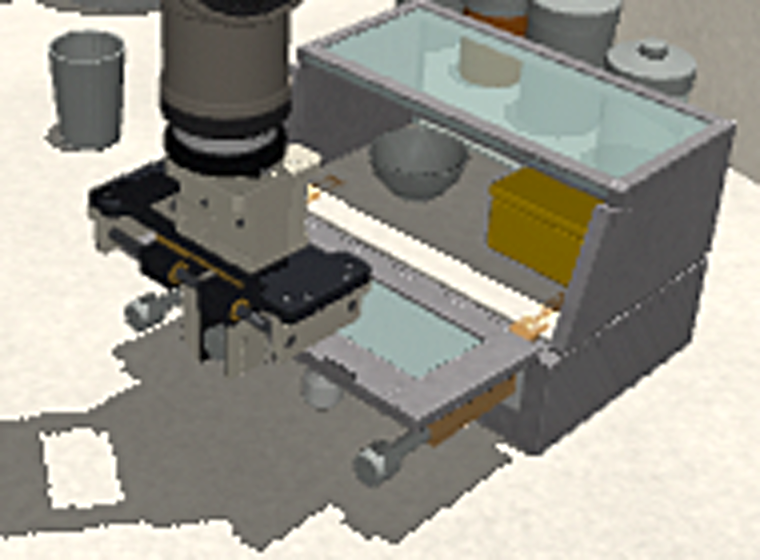

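The flap is nearly level, about 9 mm above the supports (front edge at crop (420,415)). The bystanders are untouched. I'll lower it slowly until it rests.

```bash
python3 -m pendant '[[[-0.01,0,-0.07],[0,0,0],-1],[[0,0,-0.07],[0,0,0],-1],[[0,0,-0.06],[0,0,0],-1],[[0,0,-0.05],[0,0,0],-1],[[0,0,-0.05],[0,0,0],-1],[[0,0,0],[0,0,0],-1],[[0,0,0],[0,0,0],-1],[[0,0,0],[0,0,0],-1],[[0,0,0],[0,0,0],-1],[[0,0,0],[0,0,0],-1]]'
```

```text
time: 17.07
tool_pos: [479.7, -69.5, 90.9]
tcp_rot: [-3.141, -0.003, -2.893]
contact_force: [-4.1, -8.6, -0.5]
grip_width: 23.1
finger_force: 30.0
```

```bash
python3 -m pendant '[[[0,0,-0.05],[0,0,0],-1],[[0,0,-0.05],[0,0,0],-1],[[0,0,0],[0,0,0],-1],[[0,0,0],[0,0,0],-1],[[0,0,0],[0,0,0],-1],[[0,0,0],[0,0,0],-1],[[0,0,0],[0,0,0],-1],[[0,0,0],[0,0,0],-1],[[0,0,0],[0,0,0],-1],[[0,0,0],[0,0,0],-1]]'
```

```text
time: 17.9
tool_pos: [479.6, -69.5, 87.9]
tcp_rot: [-3.141, -0.003, -2.893]
contact_force: [-3.7, -9.7, -0.7]
grip_width: 23.5
finger_force: 30.0
```

```bash
python3 -m pendant '[[[0,0,-0.05],[0,0,0],-1],[[0,0,-0.05],[0,0,0],-1],[[0,0,-0.05],[0,0,0],-1],[[0,0,0],[0,0,0],-1],[[0,0,0],[0,0,0],-1],[[0,0,0],[0,0,0],-1],[[0,0,0],[0,0,0],-1],[[0,0,0],[0,0,0],-1],[[0,0,0],[0,0,0],-1],[[0,0,0],[0,0,0],-1]]'
```

```text
time: 18.73
tool_pos: [480.0, -69.4, 86.0]
tcp_rot: [-3.14, -0.001, -2.893]
contact_force: [-12.4, -7.1, 24.9]
grip_width: 23.3
finger_force: 30.0
```

25 N of upward force means the flap is resting on the supports. I'll relieve the load, release and rise.

```bash
python3 -m pendant '[[[0,0,0.05],[0,0,0],-1],[[0,0,0],[0,0,0],-1],[[0,0,0],[0,0,0],0.3],[[0,0,0],[0,0,0],0.3],[[0,0,0],[0,0,0],0.3],[[0,0,0],[0,0,0],0.3],[[0,0,0],[0,0,0],0.3],[[0,0,0.3],[0,0,0],0.3],[[0,0,0.5],[0,0,0],0.3],[[0,0,0.5],[0,0,0],0.3]]'
python3 -m pendant '[[[0,0,0.8],[0,0,0],0.3],[[0,0,0.8],[0,0,0],0.3],[[0,0,0.8],[0,0,0],0.3],[[-0.5,0,0.5],[0,0,0],0.3],[[-0.5,0,0.5],[0,0,0],0.3],[[-0.5,0,0.5],[0,0,0],0.3],[[0,0,0],[0,0,0],0.3],[[0,0,0],[0,0,0],0.3],[[0,0,0],[0,0,0],0.3],[[0,0,0],[0,0,0],0.3]]'
python3 - <<'E'
from plant import bot;import cv2,numpy as np
f=lambda i:cv2.convertScaleAbs(cv2.resize(i,None,fx=4,fy=4,interpolation=cv2.INTER_CUBIC),alpha=1.3)
s=bot.capture("side");cv2.imwrite("pics/c6.png",f(s[160:300,210:400]))
E
```

```text
time: 19.57
tool_pos: [480.6, -68.3, 124.8]
tcp_rot: [3.141, -0.001, -2.893]
contact_force: [0.3, -0.8, -0.8]
grip_width: 59.6
finger_force: 0.0
time: 20.4
tool_pos: [436.2, -68.4, 240.5]
tcp_rot: [3.141, -0.001, -2.893]
contact_force: [0.1, 0.1, -0.4]
grip_width: 59.7
finger_force: 0.0
```

View pics/c6.png

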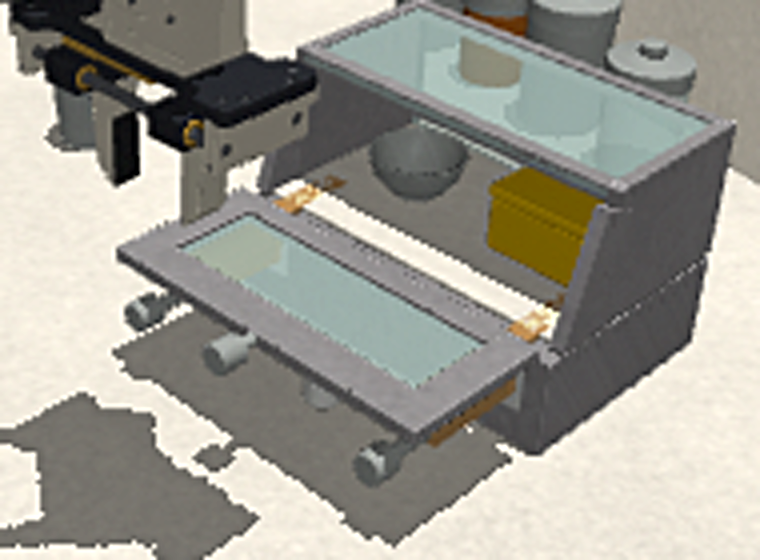

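The flap lies level on both drawn supports, with its front edge running from crop (120,255) to (415,430). Its knob is free at (228,352), the weight stands undisturbed beneath, and the gripper is clear. I'll hand it in.

```bash
python3 -c "
from plant import bot
print(bot.close_job())"
```

```text
the job is handed in; nothing more can be done
None
```

I handed the job in at about 20 s: both supports are pulled to their stops, the flap is lowered gently and lies level on them, the gripper is clear, and nothing around or inside the cabinet looks moved; the hand-in returned no verdict.

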